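# Close the cover of the flower-pinning jig

## Robot

A 7-joint arm with a two-finger parallel gripper is mounted at the origin on the work surface. World frame = base frame: x ahead of the robot, y to its left, z up, the work surface at z = 0. Lengths are in m, angles in rad, forces in N, time in s.
With the tool pointing down it reaches from about 0.4 to 0.875 m from the base axis. Payload 19.3 kg.
Tool frame: the origin (TCP) lies on the centre line of the jaws, within the pads' length; the fingertips stand 25 mm ahead of it and the grasp point (between the pads) lies 6 mm ahead of it; z points along the fingers, y is the line along which they close (so a half turn about z gives the same grasp; the last joint's range is limited). The gripper opens to 85 mm and grips with 20 to 120 N. Pads are 22 mm wide; open, the fingers measure 114 mm over their backs; the gripper's body (76 mm by 85 mm) begins 54 mm behind the grasp point. The pads swing forward as they close: fully open they stand 13 mm farther back than shut.
Start: joints at [1.195, 0.521, -0.036, 1.599, 0.021, 1.021, -0.113], TCP at [0.188, -0.596, 0.256] pointing down, gripper open.
Joint ranges: [-2.91, 2.91], [-0.3, 2.13], [-1.5, 1.42], [0.17, 2.43], [-1.26, 4.41], [0.16, 1.93], [-2.52, 2.52]. Speed limits (rad/s): [1.89, 1.89, 2.39, 2.39, 3.01, 3.01, 3.01].

## Interface

Orientations are given as a unit quaternion [w, x, y, z].
In Python, from rig import env gives the robot as it stands.
- The arm moves only by the tool servo_tool, never from a script. Its argument "motion" is a list of rows, each a list of 3 entries, a list of its own where there are three numbers: the shift along the tool's x, y, z in units of 25 mm (1.0 is 25 mm), then the turn, a rotation vector about the tool's x, y, z in units of 6 degrees (1.0 is 6 degrees), then the opening, from 0 (shut) to 1 (fully open). In form: [[[x, y, z], [wx, wy, wz], fingers], ...]. A call has 1 to 20 rows; each row shifts and turns the commanded pose from where the row before left it, along the tool's axes as they then stand; what a row does not reach is not made up. A row lasts 1/12 s, in which the tool goes at most 41.7 mm and 7.16 degrees, less where a joint would pass 70% of its speed; a pose out of reach is approached as far as the arm can. A call is refused whole if a number of a shift passes 1 or a number of a turn 1, either way. A call with a gripper value outside its range is refused whole. The fingers move at their own pace and stop on an object; "grip_force" is the grip in N (left out, the last holds). Time passes only in rows, so rows that do not move let the fingers close. It gives the time, the measured TCP pose, the force, the opening and the grip force at its end, in the units of the state.
- env.observe(): the state, without advancing time (a new reading comes with each control period).
- env.camera(name): name is "scene" or "top" or "wrist"; returns (picture, depth): 480x640x3 uint8, red, green, blue; 480x640 float32, m along the optical axis (not along the pixel's ray), 0 where there is no reading.
- env.get_calibration(name): a dict with "camera_matrix" (3x3 intrinsics, pixels), "distortion" ([k1, k2, p1, p2, k3] as OpenCV has them; the pictures are not rectified), "R" (3x3) and "t" (3): a world point X has camera coordinates R X + t. Camera axes: x right, y down, z forward; pixel columns grow to the right and rows downward; lengths in m; the calibration is good to about 2 mm. A picture is of the moment at which its call begins: read the wrist's pose just before it. get_calibration takes no time and is no camera call; for the wrist camera it gives the pose at the moment of the call.
- env.hand_in(): hands the job in; it is judged then, once.
The state is a dict: "time_s": time; "joint_pos": joint angles; "qd": joint speeds; "tau": joint torques, N m; "eef_pos": TCP position; "tcp_rot": TCP orientation; "force": force on the tool from outside, world axes, zero at the start; "wrist_torque": the same for the moment, N m; "gripper_width": opening from 0.0 (shut) to 1.0 (fully open); "finger_force": force on a finger pad.
Only numpy, scipy, OpenCV 4.12 (cv2) and the standard library are available. Lean on these libraries where they do the work, as an engineer would, in place of code of your own. Each camera call takes 0.05 s, during which the arm holds its last target. There are 200 camera calls.

## Task

Close the flower-pinning jig: take the plywood cover plate by its handle and lay its long edge flush against the jig's fence, low over the bed, with the plate's end at the red band at one end of it. Then slide it along the fence, without lifting it, until its socket drops onto the steel locating pin underneath, and press the plate down until the yellow sprung bed is at the bottom. Finish while holding it there: keep hold of the handle and keep pressing, do not let go, and leave the mug, the ornament and the jar alone.

Things in the scene. Friction and masses are not known exactly. Their poses are not given: they have to be found in the camera images.
- plate: Loose cover plate of pale plywood, 90 x 170 x 20 mm (x, y, z), 0.24 to 0.36 kg, lying flat on the table with a purple bar handle on top. Origin: centre of its underside; z up, y along its 170 mm length. Symmetric: either long edge may go to the fence.
- handle (a point): Top centre of the plate's purple handle bar, 62 mm above the plate's underside. The bar is 16 mm wide (plate x), 70 mm long (plate y) and stands 42 mm high on the plate: grip it across its 16 mm width.
- socket (a point): Centre of the blind round socket in the plate's underside, at the plate's origin; 13 mm in diameter, 15 mm deep, 1 mm chamfer. It cannot be seen from above.
- jig: Fixed pinning jig: grey base 135 x 290 x 12 mm (x, y, z) with a fence along its +x side and a yellow sprung bed on it. Origin: centre of the base's underside; z up, y along the fence. The plate's underside is 32 mm above this origin while it rides on the pin's tip, 25 mm once dropped on the pin, 20 mm pressed fully down.
- fence (a point): Middle of the top edge of the aluminium fence's face, which looks to the jig's -x: 45.5 mm in +x and 44 mm above the jig's origin. The fence is 290 mm long, 14 mm thick.
- red_band (a point): Inner edge, at y = -135 mm of the jig, of the red band (10 mm wide) painted across the fence and base at the jig's -y end; the point lies on the fence's top edge. The plate's end is at it when the plate's centre is at y = -50 mm of the jig (15 mm either way will do); the plate then lies on the +y side of the band and is slid towards +y.
- slot (a point): Middle of the 17 mm wide, 90 mm long slot in the bed, on the bed's top, 25 mm above the jig's origin. In it stands the fixed steel pin: 10 mm in diameter, 1 mm chamfer, tip 7 mm above the bed, at x = 0 and at y -20 to +20 mm of the jig, unreported and different each time. It can be seen from above before the plate covers it, or found by sliding the plate.
- bed (a joint): How far the yellow bed (97 x 250 mm, top 25 mm above the jig's origin at rest) is pressed down: 0 at rest, 0.005 m at its bottom stop. Springs: starts to move at about 5.5 N on the bed (plate's weight included), at the bottom at about 10.5 N. With the plate flush at the fence the socket is in line with the pin within 0.5 mm; it has 1.5 mm play all round the pin.
- mug: Purple mug, 76 mm across, 80 mm high, with a handle; origin at the centre of its base. Bystander.
- ornament: Small cone of purple and cream florets on a round brass foot, 68 mm across, about 90 mm high; origin at the centre of its base. Bystander.
- jar: Amber jar with a yellow cap, 60 mm across, 75 mm high; origin at the centre of its base. Bystander.
Things that resemble listed ones, but are neither listed nor needed, are in the scene too. Of the things that look like the plate, the middle-sized one is meant.

How it is judged:
By the outcome, as a careful person would: the job done as asked, in the order asked, and still so for the second after the job is handed in, while the arm keeps its last pose, push and grip.
It also fails if it takes over 64 s, if anything falls off the work surface, if the arm or the gripper's body presses on something with over 40 N, if the wrist force passes 120 N, or if a joint passes its speed limit or range.

## Working session

There is one attempt and no reset: what is moved stays moved. The work goes in short steps, Python scripts to look and compute and a tool call to move; the robot and the scene stay as the last step left them, time stands still between calls to the robot, and variables do not carry over. Pictures are saved under pics/ and viewed, at most 10 in all, crops included, and the job is handed in when it is done.

Besides the shell and the picture viewer there is one more tool, called after "Call:" as a command line: name --argument value ..., lists and objects as JSON in quotes. servo_tool: Moves the arm, as the interface text tells. Its arguments: {"type":"object","properties":{"motion":{"type":"array"},"grip_force":{"type":"number"}},"required":["motion"]}

```bash
mkdir -p pics; cat > h.py <<'E'
import numpy as np, cv2
from rig import env
from scipy.spatial.transform import Rotation as Ro
def grab(name):
    c=env.get_calibration(name); im,d=env.camera(name)
    np.savez('last_%s.npz'%name,im=im,d=d,**{k:np.array(v) for k,v in c.items()})
    return im,d,c
def load(name): return np.load('last_%s.npz'%name)
def ray(c,uv):
    K=np.array(c['camera_matrix'],float);D=np.array(c['distortion'],float)
    p=cv2.undistortPoints(np.array(uv,float).reshape(-1,1,2),K,D).reshape(-1,2)
    return np.c_[p,np.ones(len(p))]
def atz(c,uv,z):
    R=np.array(c['R']);t=np.array(c['t']);r=ray(c,uv)@R;o=-R.T@t
    s=(z-o[2])/r[:,2];return o+r*s[:,None]
def bydepth(c,d,uv):
    R=np.array(c['R']);t=np.array(c['t']);r=ray(c,uv)
    z=np.array([np.median(d[int(v)-1:int(v)+2,int(u)-1:int(u)+2]) for u,v in uv])
    return (r*z[:,None]-t)@R
E
python3 - <<'E'
from h import *
for n in ('top','scene'):
    im,d,c=grab(n); cv2.imwrite(f'pics/{n}0.png',im[:,:,::-1])
s=env.observe(); print(s)
E
```

```text
{'time_s': 0.1, 'joint_pos': array([ 1.19478517,  0.52198485, -0.03631719,  1.59988102,  0.02118375,
        1.02110654, -0.11277967]), 'qd': array([ 7.13616231e-05, -1.37407059e-03,  4.09307710e-04, -2.57997459e-03,
        7.14290442e-05,  2.67813894e-04, -1.43975401e-03]), 'tau': array([ 2.89451738e-03, -9.28493571e+01,  1.98357895e+00, -3.70530868e+01,
        1.81117054e-02,  5.42430105e-03,  8.15350177e-05]), 'eef_pos': array([ 0.18806284, -0.59577628,  0.25578947]), 'tcp_rot': array([-4.86568607e-04,  9.88333285e-01,  1.52305841e-01, -1.04885363e-04]), 'force': array([ 0.43832637, -0.40046613, -0.15452416]), 'wrist_torque': array([-0.00477485, -0.02517416, -0.00838892]), 'finger_force': 0.0, 'gripper_width': 1.00273292925774}
```

View pics/top0.png

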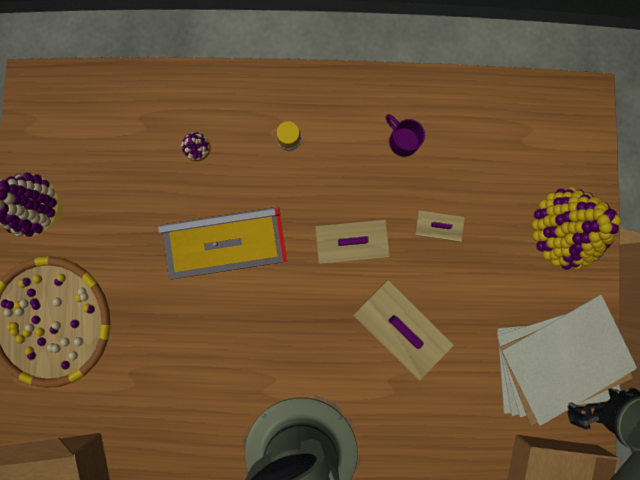

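View pics/scene0.png

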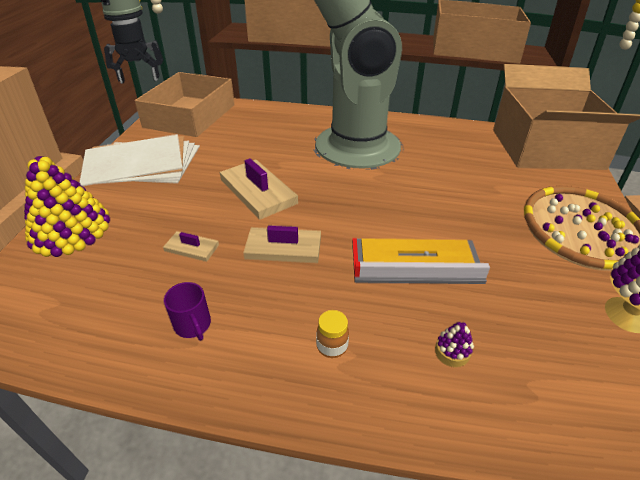

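The top view shows the jig at about (223,243), with its fence on the far side and the red band on the right end at (281,235). The pin is near (215,244). Three plates are visible, at (352,241), (440,226) and (404,330); the first is the middle-sized one. I'll enlarge the area around it.

```bash
python3 - <<'E'
from h import *
L=load('top'); im=L['im'][195:290,150:400]
cv2.imwrite('pics/crop1.png',cv2.resize(im,None,fx=3.2,fy=3.2,interpolation=cv2.INTER_CUBIC)[:,:,::-1])
E
```

```text
(no output)
```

View pics/crop1.png

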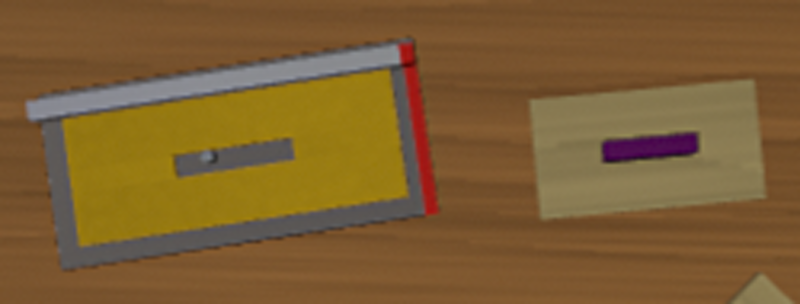

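The crop shows the plate's corners at crop pixels (530,99), (754,80), (766,198) and (541,219). The handle top spans (602,143) to (698,152). The fence face's top edge runs from (30,121) to (414,63), the slot from (175,156) to (294,158), and the pin is at (208,156).

```bash
python3 - <<'E'
from h import *
c=load('top')
f=lambda l:[(a/3.2+150-.35,b/3.2+195-.35) for a,b in l]
np.set_printoptions(precision=4,suppress=True)
P=atz(c,f([(530,99),(754,80),(766,198),(541,219)]),.02);print('plate',P,P.mean(0),[np.linalg.norm(P[i]-P[i-1]) for i in range(4)])
e=(P[0]+P[3]-P[1]-P[2]);print('plate yaw of +y axis',np.degrees(np.arctan2(e[1],e[0]))-90)
H=atz(c,f([(602,143),(697,133),(698,152),(603,162)]),.062);print('handle',H.mean(0));e=H[0]+H[3]-H[1]-H[2];print(np.degrees(np.arctan2(e[1],e[0]))-90, np.linalg.norm(e)/2)
F=atz(c,f([(30,121),(414,63),(401,64.5)]),.044);print('fence',F);e=F[0]-F[1];yj=np.degrees(np.arctan2(e[1],e[0]))-90;print(yj,np.linalg.norm(e))
S=atz(c,f([(175,156),(292,139),(294,158),(177,177)]),.025);print('slot',S.mean(0));e=S[0]+S[3]-S[1]-S[2];print(np.degrees(np.arctan2(e[1],e[0]))-90)
print('pin',atz(c,f([(208,156)]),.032))
B=atz(c,f([(63,269),(438,213)]),.012);e=B[0]-B[1];print('base',B,np.degrees(np.arctan2(e[1],e[0]))-90,np.linalg.norm(e))
s=env.observe();print(Ro.from_quat(np.r_[s['tcp_rot'][1:],s['tcp_rot'][0]]).as_matrix())
w=env.get_calibration('wrist');print(-np.array(w['R']).T@w['t'],w['R'])
print(np.array(w['camera_matrix'])[0])
E
```

```text
plate [[ 0.5507 -0.0221  0.02  ]
 [ 0.5691 -0.1908  0.02  ]
 [ 0.4803 -0.2012  0.02  ]
 [ 0.4608 -0.0324  0.02  ]] [ 0.5152 -0.1116  0.02  ] [np.float64(0.09049592196010052), np.float64(0.169696349140134), np.float64(0.08941409237287742), np.float64(0.16991542316072364)]
plate yaw of +y axis 6.405704491630416
handle [ 0.5142 -0.1101  0.062 ]
7.324521820391865 0.06967926223430415
fence [[0.5238 0.3492 0.044 ]
 [0.5736 0.0644 0.044 ]
 [0.5722 0.074  0.044 ]]
9.902418749881107 0.28910913489555784
slot [0.5012 0.1983 0.025 ]
10.10817449297565
pin [[0.5016 0.217  0.032 ]]
base [[0.4141 0.3284 0.012 ]
 [0.4636 0.0452 0.012 ]] 9.916596876866834 0.28748726741314107
[[ 0.9536  0.3011 -0.0004]
 [ 0.3011 -0.9536  0.0009]
 [-0.0001 -0.001  -1.    ]]
[ 0.2634 -0.573   0.3738] [[ 0.301  -0.9536 -0.0011]
 [-0.9074 -0.2868  0.3071]
 [-0.2931 -0.0915 -0.9517]]
[379.1631   0.     320.2717]
```

Call:
servo_tool --motion '[[[0, 0, 0], [0, 0, -0.982], 1], [[0, 0, 0], [0, 0, -0.982], 1], [[0, 0, 0], [0, 0, -0.982], 1], [[0, 0, 0], [0, 0, -0.982], 1], [[0, 0, 0], [0, 0, -0.982], 1], [[0, 0, 0], [0, 0, -0.982], 1], [[0, 0, 0], [0, 0, -0.982], 1], [[0, 0, 0], [0, 0, -0.982], 1], [[0, 0, 0], [0, 0, -0.982], 1], [[0, 0, 0], [0, 0, -0.982], 1], [[0, 0, 0], [0, 0, -0.982], 1], [[0, 0, 0], [0, 0, -0.982], 1], [[0, 0, 0], [0, 0, -0.982], 1], [[0, 0, 0], [0, 0, -0.982], 1], [[0, 0, 0], [0, 0, 0], 1]]'

```text
time_s: 1.35
eef_pos: [0.1879, -0.5959, 0.2559]
tcp_rot: [-0.0, 0.641, 0.768, 0.0]
force: [-1.2, 0.8, -0.5]
gripper_width: 1.001
finger_force: 0.0
```

Call:
servo_tool --motion '[[[0.5, 0.45, 0], [0, 0, 0], 1], [[0.99, 0.9, 0], [0, 0, 0], 1], [[0.99, 0.9, 0], [0, 0, 0], 1], [[0.99, 0.9, 0], [0, 0, 0], 1], [[0.99, 0.9, 0], [0, 0, 0], 1], [[0.99, 0.9, 0], [0, 0, 0], 1], [[0.99, 0.9, 0], [0, 0, 0], 1], [[0.99, 0.9, 0], [0, 0, 0], 1], [[0.99, 0.9, 0], [0, 0, 0], 1], [[0.99, 0.9, 0], [0, 0, 0], 1], [[0.99, 0.9, 0], [0, 0, 0], 1], [[0.99, 0.9, 0], [0, 0, 0], 1], [[0.99, 0.9, 0], [0, 0, 0], 1], [[0.99, 0.9, 0], [0, 0, 0], 1], [[0.99, 0.9, 0], [0, 0, 0], 1], [[0.99, 0.9, 0], [0, 0, 0], 1], [[0.99, 0.9, 0], [0, 0, 0], 1], [[0.99, 0.9, 0], [0, 0, 0], 1], [[0.99, 0.9, 0], [0, 0, 0], 1], [[0.99, 0.9, 0], [0, 0, 0], 1]]'

```text
time_s: 3.02
eef_pos: [0.5369, -0.0429, 0.2562]
tcp_rot: [-0.0, 0.644, 0.765, -0.0]
force: [0.3, -1.6, 0.9]
gripper_width: 0.999
finger_force: 0.0
```

Call:
servo_tool --motion '[[[0.92, 0.05, 0], [0, 0, 0], 1], [[0.92, 0.05, 0], [0, 0, 0], 1], [[0.92, 0.05, 0], [0, 0, 0], 1], [[0.92, 0.05, 0], [0, 0, 0], 1], [[0.92, 0.05, 0], [0, 0, 0], 1], [[0.92, 0.05, 0], [0, 0, 0], 1], [[0.92, 0.05, 0], [0, 0, 0], 1], [[0.6, 0.05, 0], [0, 0, 0], 1], [[0, 0, 0], [0, 0, 0], 1], [[0, 0, 0], [0, 0, 0], 1]]'

```text
time_s: 3.85
eef_pos: [0.5154, 0.1312, 0.2562]
tcp_rot: [-0.0, 0.643, 0.766, -0.0]
force: [0.2, -0.1, -0.4]
gripper_width: 1.0
finger_force: 0.0
```

```bash
python3 - <<'E'
from h import *
im,d,c=grab('wrist'); cv2.imwrite('pics/w1.png',im[:,:,::-1])
s=env.observe();print(s['eef_pos'],s['joint_pos'])
E
```

```text
[0.51556359 0.13030392 0.25610644] [ 0.11117737  0.43184702 -0.62604838  1.82209823  0.29918519  0.98374108
 -0.46686859]
```

View pics/w1.png

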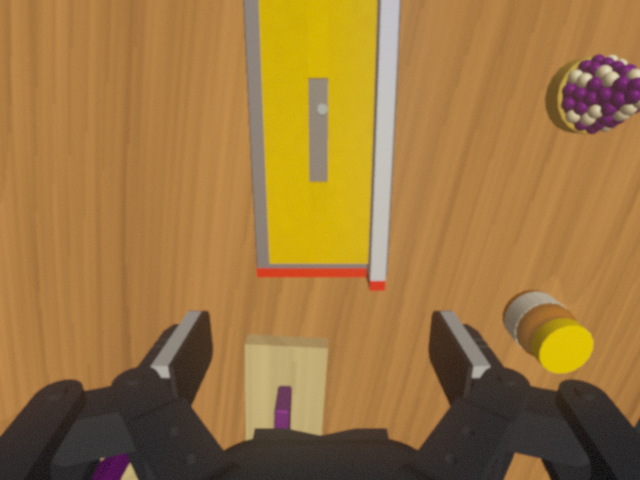

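The wrist view shows the jig running up the image. The slot is at about (318,130), the pin at (322,109), the fence at x=370–400 and the red band near y=272. I'll enlarge it for a closer reading.

```bash
python3 - <<'E'
from h import *
L=load('wrist'); im=L['im'][0:295,235:415]
big=cv2.resize(im,None,fx=2,fy=2,interpolation=cv2.INTER_CUBIC)
z=cv2.resize(L['im'][70:195,295:410],None,fx=4.7,fy=4.7,interpolation=cv2.INTER_CUBIC)[:590]
out=np.zeros((590,360,3),np.uint8);out[:590,:360]=big[:590]
z=z[:587,:440] 
o=np.zeros((590,800,3),np.uint8);o[:,:360]=out;o[:z.shape[0],360:360+z.shape[1]]=z
cv2.imwrite('pics/w1c.png',o[:,:,::-1])
E
```

```text
(no output)
```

View pics/w1c.png

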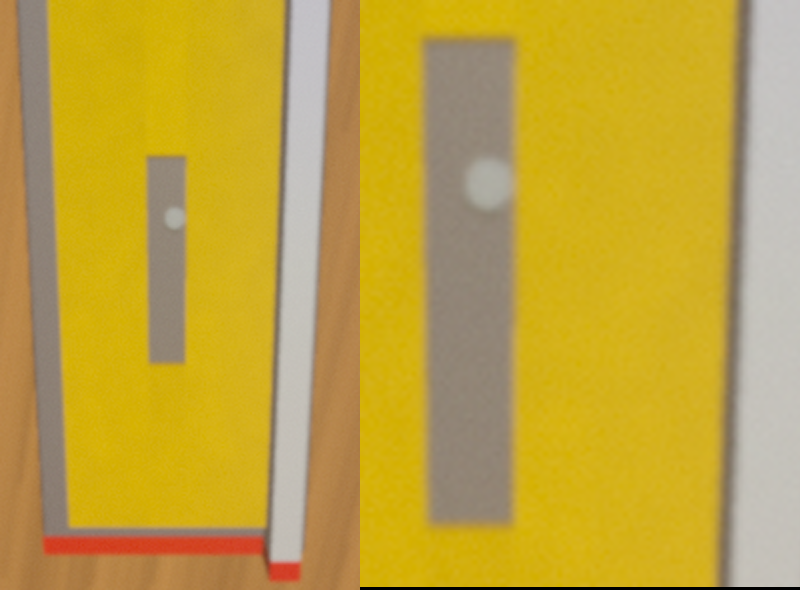

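The crop shows the fence's inner top edge running from crop (288.5,5) to (270,560). The red band's inner edge on the fence is at (269,562) and on the base at row 537. The pin tip is at (489,184) in the right panel.

```bash
python3 - <<'E'
from h import *
np.set_printoptions(precision=4,suppress=True)
c=load('wrist'); d=c['d']
a=lambda l:[(x/2+235-.25,y/2-.25) for x,y in l]
b=lambda l:[((x-360)/4.7+295-.4,y/4.7+70-.4) for x,y in l]
F=atz(c,a([(288.5,5),(270,560)]),.044);e=F[0]-F[1];yj=np.arctan2(e[1],e[0])-np.pi/2
ux=np.array([np.cos(yj),np.sin(yj)]);uy=np.array([-ux[1],ux[0]])
print('fence',F,np.degrees(yj))
pin=atz(c,b([(489,184)]),.032)[0,:2]; print('pin',pin)
S=atz(c,b([(423,38),(515,38),(513,524),(428,524)]),.025);print('slot',S,S.mean(0))
r=atz(c,a([(270,562)]),.044)[0,:2];r2=atz(c,a([(155,537)]),.012)[0,:2]
print('red',r,r2, 'along-fence', r@uy, r2@uy)
fx=F[:,:2].mean(0)@ux; oy=r@uy+.135
print('fence x - pin x',fx-pin@ux,'fence - slot',fx-S[:,:2].mean(0)@ux,'pin y jig',pin@uy-oy,'slot y',S[:,:2].mean(0)@uy-oy)
O=(fx-.0455)*ux+oy*uy;print('jig origin',O, 'plate at start centre',O-.05*uy)
print('depth check',bydepth(c,d,[(390,150),(350,150),(322,109),(318,150)]))
E
```

```text
fence [[0.5316 0.3027 0.044 ]
 [0.573  0.0734 0.044 ]] 10.23973018133645
pin [0.5019 0.217 ]
slot [[0.4856 0.2403 0.025 ]
 [0.5021 0.2431 0.025 ]
 [0.5175 0.1555 0.025 ]
 [0.5011 0.1526 0.025 ]] [0.5016 0.1979 0.025 ]
red [0.5732 0.0724] [0.5189 0.0628] along-fence -0.030658892915195392 -0.030479611994086473
fence x - pin x 0.044478762066638367 fence - slot 0.048172381395492514 pin y jig 0.02000001255383417 slot y 0.0012071727902333296
jig origin [0.5044 0.1972] plate at start centre [0.5133 0.148 ]
depth check [[0.5647 0.1938 0.0445]
 [0.5328 0.1867 0.0257]
 [0.5019 0.2168 0.0327]
 [0.5045 0.1807 0.0125]]
```

Call:
servo_tool --motion '[[[-0.95, -0.17, 0], [0, 0, 0], 1], [[-0.95, -0.17, 0], [0, 0, 0], 1], [[-0.95, -0.17, 0], [0, 0, 0], 1], [[-0.95, -0.17, 0], [0, 0, 0], 1], [[-0.95, -0.17, 0], [0, 0, 0], 1], [[-0.95, -0.17, 0], [0, 0, 0], 1], [[-0.95, -0.17, 0], [0, 0, 0], 1], [[-0.95, -0.17, 0], [0, 0, 0], 1], [[-0.95, -0.17, 0], [0, 0, 0], 1], [[-0.95, -0.17, 0], [0, 0, 0.53], 1], [[0, 0, 0], [0, 0, 0], 1], [[0, 0, 0], [0, 0, 0], 1]]'

```text
time_s: 4.9
eef_pos: [0.5145, -0.1127, 0.2561]
tcp_rot: [-0.0, 0.666, 0.746, -0.0]
force: [1.0, 0.8, -0.5]
gripper_width: 0.997
finger_force: 0.0
```

```bash
python3 - <<'E'
from h import *
im,d,c=grab('wrist'); cv2.imwrite('pics/w2.png',cv2.resize(im[60:360,200:440],None,fx=2,fy=2)[:,:,::-1])
s=env.observe();print(s['eef_pos'],s['tcp_rot'])
E
```

```text
[ 0.51467976 -0.11133095  0.25618898] [-1.41140043e-04  6.64661097e-01  7.47144967e-01 -6.88815246e-05]
```

View pics/w2.png

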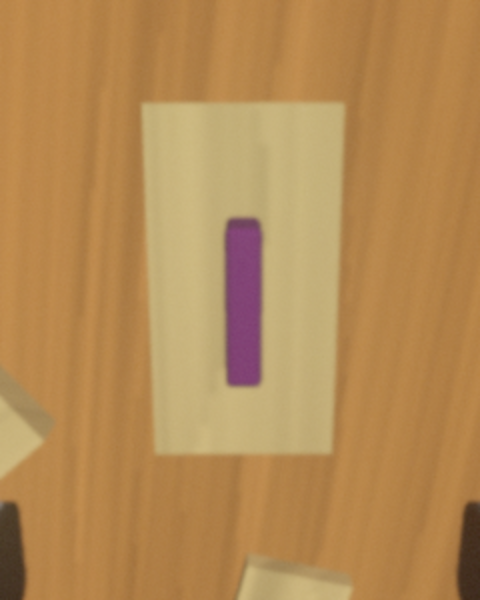

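The crop shows the plate's corners at (142,102), (345,102), (332,453) and (155,453), and the handle top from (226,227) to (261,386). Both line up with the tool.

```bash
python3 - <<'E'
from h import *
np.set_printoptions(precision=4,suppress=True)
c=load('wrist')
a=lambda l:[(x/2+200-.25,y/2+60-.25) for x,y in l]
for n,l,z in(('plate',[(142,102),(345,102),(332,453),(155,453)],.02),('handle',[(226,227),(262,227),(261,386),(227,386)],.062)):
    P=atz(c,a(l),z);e=P[0]+P[1]-P[2]-P[3];print(n,P.mean(0),np.degrees(np.arctan2(e[1],e[0]))-90,[np.linalg.norm(P[i]-P[i-1]).round(4) for i in range(4)])
s=env.observe();q=s['tcp_rot'];R=Ro.from_quat(np.r_[q[1:],q[0]]).as_matrix();print(R,np.degrees(np.arctan2(R[1,1],R[0,1])))
E
```

```text
plate [ 0.5156 -0.1122  0.02  ] 6.591816580168313 [np.float64(0.1702), np.float64(0.0902), np.float64(0.1702), np.float64(0.0904)]
handle [ 0.5157 -0.1115  0.062 ] 6.603828532493594 [np.float64(0.069), np.float64(0.0147), np.float64(0.069), np.float64(0.0148)]
[[-0.1165  0.9932 -0.0003]
 [ 0.9932  0.1165  0.0001]
 [ 0.0001 -0.0003 -1.    ]] 6.687337945413031
```

Call:
servo_tool --motion '[[[0, 0.04, 1], [0, 0, 0], 1], [[0, 0, 1], [0, 0, 0], 1], [[0, 0, 1], [0, 0, 0], 1], [[0, 0, 1], [0, 0, 0], 1], [[0, 0, 1], [0, 0, 0], 1], [[0, 0, 1], [0, 0, 0], 1], [[0, 0, 1], [0, 0, 0], 1], [[0, 0, 0.6], [0, 0, 0], 1], [[0, 0, 0.45], [0, 0, 0], 1], [[0, 0, 0], [0, 0, 0], 1], [[0, 0, 0], [0, 0, 0], 0], [[0, 0, 0], [0, 0, 0], 0], [[0, 0, 0], [0, 0, 0], 0], [[0, 0, 0], [0, 0, 0], 0], [[0, 0, 0], [0, 0, 0], 0], [[0, 0, 0], [0, 0, 0], 0], [[0, 0, 0], [0, 0, 0], 0], [[0, 0, 0], [0, 0, 0], 0]]' --grip_force 60

```text
time_s: 6.45
eef_pos: [0.5162, -0.1106, 0.0556]
tcp_rot: [0.0, 0.664, 0.748, 0.0]
force: [-1.8, -0.5, 8.5]
gripper_width: 0.178
finger_force: 59.2
```

Call:
servo_tool --motion '[[[0, 0, -0.3], [0, 0, 0], 0], [[0, 0, -0.6], [0, 0, 0], 0], [[0, 0, -0.8], [0, 0, 0], 0], [[0, 0, -0.8], [0, 0, 0], 0], [[0, 0, 0], [0, 0, 0], 0], [[0.5, 0.04, 0], [0, 0, 0], 0], [[0.86, 0.064, 0], [0, 0, 0], 0], [[0.86, 0.064, 0], [0, 0, 0], 0], [[0.86, 0.064, 0], [0, 0, 0], 0], [[0.86, 0.064, 0], [0, 0, 0], 0], [[0.86, 0.064, 0], [0, 0, 0], 0], [[0.86, 0.064, 0], [0, 0, 0], 0], [[0.86, 0.064, 0], [0, 0, 0], 0], [[0.86, 0.064, 0], [0, 0, 0], 0], [[0.86, 0.064, 0], [0, 0, 0], 0], [[0.86, 0.064, 0], [0, 0, 0], 0], [[0.86, 0.064, 0], [0, 0, 0], 0], [[0.36, 0.03, 0], [0, 0, -0.55], 0], [[0, 0, 0], [0, 0, 0], 0], [[0, 0, 0], [0, 0, 0], 0]]'

```text
time_s: 8.12
eef_pos: [0.5039, 0.1483, 0.1169]
tcp_rot: [-0.0, 0.642, 0.767, -0.0]
force: [0.6, -0.8, -3.5]
gripper_width: 0.179
finger_force: 58.9
```

```bash
python3 - <<'E'
from h import *
im,d,c=grab('wrist'); cv2.imwrite('pics/w3.png',im[:,:,::-1])
s=env.observe();q=s['tcp_rot'];R=Ro.from_quat(np.r_[q[1:],q[0]]).as_matrix();print(s['eef_pos'],s['force'],s['wrist_torque'],np.degrees(np.arctan2(R[1,1],R[0,1])))
E
```

```text
[0.50412461 0.14744228 0.11697154] [-0.16274369 -1.23576626 -3.56905709] [-0.07961364  0.02539692  0.03765781] 10.046740837524908
```

View pics/w3.png

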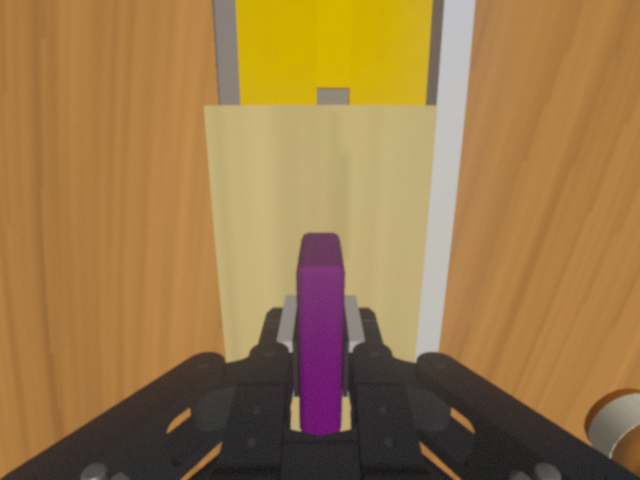

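The plate is held square to the jig. Its far corners are at (205,106) and (435,106), and the fence is just to the right of its edge. I'll check height, gap and yaw in 3D.

```bash
python3 - <<'E'
from h import *
np.set_printoptions(precision=4,suppress=True)
c=load('wrist');d=c['d']
p=bydepth(c,d,[(230,130),(410,130),(320,150),(235,300),(410,300)]);print(p)
z=p[:3,2].mean()
P=atz(c,[(205,106),(435.5,106),(417,352),(223.5,352)],z);print(P)
a=np.radians(10.05);ux=np.array([np.cos(a),np.sin(a)]);uy=np.array([-ux[1],ux[0]]);O=np.array([.5044,.1972])
print('jig xy',[( (q[:2]-O)@ux,(q[:2]-O)@uy) for q in P])
for i,j in((0,3),(1,2)):
    e=P[i]-P[j];print(np.degrees(np.arctan2(e[1],e[0]))-90)
F=atz(c,[(441.5,60),(417.5,350)],.044);e=F[0]-F[1];print('fence',[(f[:2]-O)@ux for f in F],np.degrees(np.arctan2(e[1],e[0]))-90)
E
```

```text
[[0.4563 0.2149 0.0814]
 [0.5256 0.2272 0.0816]
 [0.4923 0.2134 0.0818]
 [0.4663 0.1421 0.0816]
 [0.5437 0.1559 0.0815]]
[[0.4458 0.2222 0.0816]
 [0.5331 0.2378 0.0816]
 [0.5538 0.1301 0.0816]
 [0.4637 0.1139 0.0816]]
jig xy [(np.float64(-0.05336144149417269), np.float64(0.03481406355597665)), (np.float64(0.03537424222274197), np.float64(0.03494208352216262)), (np.float64(0.03691565178831312), np.float64(-0.07470032677393694)), (np.float64(-0.05457759170811801), np.float64(-0.0749623917580927))]
9.415278976546176
10.8554405656471
fence [np.float64(0.0473561704359521), np.float64(0.04828264332737849)] 10.390863616872352
```

Call:
servo_tool --motion '[[[0, 0, 0.4], [0, 0, 0], 0], [[0, 0, 0.4], [0, 0, 0], 0], [[0, 0, 0.22], [0, 0, 0], 0], [[0, 0, 0], [0, 0, 0], 0], [[0, 0.1, 0], [0, 0, 0], 0], [[0, 0.1, 0], [0, 0, 0], 0], [[0, 0.1, 0], [0, 0, 0], 0], [[0, 0, 0], [0, 0, 0], 0], [[0, 0, 0], [0, 0, 0], 0]]'

```text
time_s: 8.92
eef_pos: [0.5122, 0.1494, 0.0923]
tcp_rot: [0.0, 0.642, 0.767, 0.0]
force: [0.5, -0.2, -2.8]
gripper_width: 0.178
finger_force: 58.9
```

Call:
servo_tool --motion '[[[0, 0.04, 0], [0, 0, 0], 0], [[0, 0.04, 0], [0, 0, 0], 0], [[0, 0, 0], [0, 0, 0], 0]]'

```text
time_s: 9.17
eef_pos: [0.5139, 0.1497, 0.0921]
tcp_rot: [-0.0, 0.642, 0.767, -0.0]
force: [0.8, -0.7, -3.0]
gripper_width: 0.177
finger_force: 58.9
```

Call:
servo_tool --motion '[[[0, 0.03, 0], [0, 0, 0], 0], [[0, 0, 0], [0, 0, 0], 0], [[0, 0, 0], [0, 0, 0], 0]]'

```text
time_s: 9.42
eef_pos: [0.5142, 0.1497, 0.0919]
tcp_rot: [-0.0, 0.642, 0.767, -0.0]
force: [-6.3, 0.3, -1.3]
gripper_width: 0.174
finger_force: 59.4
```

```bash
cat > st.py <<'E'
from h import *
np.set_printoptions(precision=4,suppress=True)
s=env.observe();q=s['tcp_rot'];R=Ro.from_quat(np.r_[q[1:],q[0]]).as_matrix()
a=np.radians(10.05);ux=np.array([np.cos(a),np.sin(a)]);uy=np.array([-ux[1],ux[0]]);O=np.array([.5044,.1972])
p=s['eef_pos'];f=s['force']
print('t',s['time_s'],'jig xy',(p[:2]-O)@ux*1e3,(p[:2]-O)@uy*1e3,'under',p[2]*1e3-55.4,'F jig',f[:2]@ux,f[:2]@uy,f[2],'T',s['wrist_torque'],'yaw',np.degrees(np.arctan2(R[1,1],R[0,1])))
E
python3 st.py
```

```text
t 9.4167 jig xy 1.3306005830126846 -48.45798822676597 under 36.510050877239 F jig -6.134549817736302 1.3979741090019175 -1.3461514293432055 T [-0.1331  1.0822 -0.2233] yaw 10.12479281186455
```

Call:
servo_tool --motion '[[[0, 0.01, 0], [0, 0, 0.025], 0], [[0, 0, 0], [0, 0, 0], 0], [[0, 0, 0], [0, 0, 0], 0]]'

```text
time_s: 9.67
eef_pos: [0.5142, 0.1497, 0.0919]
tcp_rot: [-0.0, 0.643, 0.766, -0.001]
force: [-5.7, -0.9, -0.0]
gripper_width: 0.181
finger_force: 59.5
```

```bash
python3 st.py
```

```text
t 9.6667 jig xy 1.3665404042184812 -48.472586141828884 under 36.50607958772499 F jig -5.786136355092614 0.09236396569837554 -0.005630004396857763 T [-0.1175  1.5211  0.0169] yaw 9.988930042093283
```

Call:
servo_tool --motion '[[[0, 0, 0.06], [0, 0, 0], 0], [[0, 0, 0.06], [0, 0, 0], 0], [[0, 0, 0.03], [0, 0, 0], 0], [[0, 0, 0], [0, 0, 0], 0], [[0, 0, 0], [0, 0, 0], 0]]'

```text
time_s: 10.08
eef_pos: [0.5142, 0.1497, 0.088]
tcp_rot: [-0.0, 0.643, 0.766, -0.001]
force: [-5.1, -1.0, -3.9]
gripper_width: 0.18
finger_force: 58.9
```

```bash
python3 st.py
```

```text
t 10.0833 jig xy 1.3653460974325267 -48.503582496611834 under 32.58902476845531 F jig -5.216749924892552 -0.04999305825890725 -3.922469186118708 T [-0.0963  1.311   0.0217] yaw 9.99115208940262
```

Call:
servo_tool --motion '[[[0, 0, 0.03], [0, 0, 0], 0], [[0, 0, 0.01], [0, 0, 0], 0], [[0, 0, 0], [0, 0, 0], 0]]'

```text
time_s: 10.33
eef_pos: [0.5143, 0.1495, 0.0873]
tcp_rot: [-0.0, 0.643, 0.766, -0.001]
force: [-7.7, -3.3, 4.7]
gripper_width: 0.18
finger_force: 60.0
```

```bash
python3 st.py
```

```text
t 10.3333 jig xy 1.3991155325089317 -48.67104502279908 under 31.904055958166545 F jig -8.191122562734884 -1.852883082524235 4.656033056804873 T [-0.2511  1.8461  0.0419] yaw 9.978721601582052
```

Call:
servo_tool --motion '[[[0, 0, -0.015], [0, 0, 0], 0], [[0.1, 0, 0], [0, 0, 0], 0], [[0.2, 0, 0], [0, 0, 0], 0], [[0.2, 0, 0], [0, 0, 0], 0], [[0.2, 0, 0], [0, 0, 0], 0], [[0.2, 0, 0], [0, 0, 0], 0], [[0.2, 0, 0], [0, 0, 0], 0], [[0.1, 0, 0], [0, 0, 0], 0], [[0, 0, 0], [0, 0, 0], 0]]'

```text
time_s: 11.08
eef_pos: [0.5091, 0.1789, 0.0877]
tcp_rot: [0.0, 0.643, 0.766, -0.001]
force: [-6.1, -4.4, 3.4]
gripper_width: 0.174
finger_force: 60.1
```

```bash
python3 st.py
```

```text
t 11.0833 jig xy 1.450857214611246 -18.846818572733586 under 32.28476850641241 F jig -6.8105090376865265 -3.305590559364896 3.411967958311427 T [-0.8706  1.6671  0.0102] yaw 9.984053164648383
```

Call:
servo_tool --motion '[[[0.1, 0, 0], [0, 0, 0], 0], [[0.2, 0, 0], [0, 0, 0], 0], [[0.2, 0, 0], [0, 0, 0], 0], [[0.2, 0, 0], [0, 0, 0], 0], [[0.2, 0, 0], [0, 0, 0], 0], [[0.1, 0, 0], [0, 0, 0], 0], [[0.1, 0, 0], [0, 0, 0], 0], [[0, 0, 0], [0, 0, 0], 0]]'

```text
time_s: 11.75
eef_pos: [0.5044, 0.2056, 0.0876]
tcp_rot: [0.0, 0.643, 0.766, -0.001]
force: [-6.9, -5.4, 4.2]
gripper_width: 0.179
finger_force: 60.2
```

```bash
python3 st.py
```

```text
t 11.75 jig xy 1.4679549045539284 8.269299584875288 under 32.23598290282437 F jig -7.720719355620851 -4.155546759937522 4.246444951791805 T [-1.3987  1.5765  0.055 ] yaw 9.973366428901949
```

Call:
servo_tool --motion '[[[0.08, 0, 0], [0, 0, 0], 0], [[0.08, 0, 0], [0, 0, 0], 0], [[0.08, 0, 0], [0, 0, 0], 0], [[0.05, 0, 0], [0, 0, 0], 0], [[0.04, 0, 0.02], [0, 0, 0], 0], [[0.0, 0, 0], [0, 0, 0], 0]]'

```text
time_s: 12.25
eef_pos: [0.5032, 0.2128, 0.0874]
tcp_rot: [0.001, 0.643, 0.766, -0.002]
force: [-6.4, -11.0, 12.0]
gripper_width: 0.175
finger_force: 61.2
```

```bash
python3 st.py
```

```text
t 12.25 jig xy 1.504109194311983 15.613885935949925 under 31.98103802952412 F jig -8.195849642769 -9.745006185544476 11.993256300264315 T [-2.7009  1.7058  0.1332] yaw 9.935335783633256
```

Call:
servo_tool --motion '[[[0.04, 0, -0.012], [0, 0, 0], 0], [[0.04, 0, 0], [0, 0, 0], 0], [[0.03, 0, 0], [0, 0, 0], 0], [[0, 0, 0], [0, 0, 0], 0]]'

```text
time_s: 12.58
eef_pos: [0.5024, 0.2165, 0.0873]
tcp_rot: [0.0, 0.643, 0.766, -0.001]
force: [-4.7, -2.9, -2.3]
gripper_width: 0.176
finger_force: 59.2
```

```bash
python3 st.py
```

```text
t 12.5833 jig xy 1.4375334255540198 19.36414007947624 under 31.85000307310522 F jig -5.163191756159308 -2.0291503334215935 -2.288028958527573 T [-0.84    1.1929  0.0531] yaw 9.96946354499093
```

Call:
servo_tool --motion '[[[0.02, 0, 0.02], [0, 0, 0], 0], [[0, 0, 0.02], [0, 0, 0], 0], [[0, 0, 0], [0, 0, 0], 0]]'

```text
time_s: 12.83
eef_pos: [0.5023, 0.2174, 0.0862]
tcp_rot: [-0.0, 0.643, 0.766, -0.001]
force: [-5.3, -2.4, -2.3]
gripper_width: 0.176
finger_force: 59.1
```

```bash
python3 st.py
```

```text
t 12.8333 jig xy 1.4310002640904507 20.222575456223005 under 30.782282608521065 F jig -5.587055142584748 -1.4286071430378642 -2.285960525186352 T [-0.5889  1.2488  0.0735] yaw 9.988156827826487
```

Call:
servo_tool --motion '[[[0, 0, 0.03], [0, 0, 0], 0], [[0, 0, 0.03], [0, 0, 0], 0], [[0, 0, 0.03], [0, 0, 0], 0], [[0, 0, 0], [0, 0, 0], 0]]'

```text
time_s: 13.17
eef_pos: [0.5022, 0.2176, 0.0839]
tcp_rot: [-0.0, 0.643, 0.766, -0.001]
force: [-5.8, -1.2, -1.3]
gripper_width: 0.177
finger_force: 59.2
```

```bash
python3 st.py
```

```text
t 13.1667 jig xy 1.4230138520320958 20.471741112818282 under 28.539021638128823 F jig -5.9087436529020625 -0.14871891418602534 -1.304432765227925 T [-0.3164  1.3614  0.0181] yaw 9.996661093288223
```

In the socket at 28.5 mm. Continuing down to the bed.

Call:
servo_tool --motion '[[[0, 0, 0.04], [0, 0, 0], 0], [[0, 0, 0.04], [0, 0, 0], 0], [[0, 0, 0.04], [0, 0, 0], 0], [[0, 0, 0.04], [0, 0, 0], 0], [[0, 0, 0], [0, 0, 0], 0], [[0, 0, 0], [0, 0, 0], 0]]'

```text
time_s: 13.67
eef_pos: [0.5022, 0.2177, 0.0801]
tcp_rot: [-0.0, 0.643, 0.766, -0.001]
force: [-7.3, -0.5, -0.0]
gripper_width: 0.177
finger_force: 59.5
```

```bash
python3 st.py
```

```text
t 13.6667 jig xy 1.399866921602284 20.55064728926981 under 24.65696017685837 F jig -7.226383240883621 0.8207146112326289 -0.04748089112287879 T [-0.2734  1.5412  0.0197] yaw 9.996087611852849
```

Call:
servo_tool --motion '[[[0, 0, 0.04], [0, 0, 0], 0], [[0, 0, 0.04], [0, 0, 0], 0], [[0, 0, 0.04], [0, 0, 0], 0], [[0, 0, 0.04], [0, 0, 0], 0], [[0, 0, 0.04], [0, 0, 0], 0], [[0, 0, 0], [0, 0, 0], 0], [[0, 0, 0], [0, 0, 0], 0]]'

```text
time_s: 14.25
eef_pos: [0.5021, 0.2177, 0.0756]
tcp_rot: [-0.0, 0.643, 0.766, -0.001]
force: [-11.9, -3.8, 13.6]
gripper_width: 0.177
finger_force: 61.5
```

```bash
python3 st.py
```

```text
t 14.25 jig xy 1.3475632108910194 20.57282073231755 under 20.202390206226916 F jig -12.357598191843026 -1.6774469367504976 13.620586442158713 T [-0.6486  2.293   0.0349] yaw 9.997537776890109
```

Call:
servo_tool --motion '[[[0, -0.012, 0.015], [0, 0, 0], 0], [[0, 0, 0.015], [0, 0, 0], 0], [[0, 0, 0], [0, 0, 0], 0], [[0, 0, 0], [0, 0, 0], 0]]'

```text
time_s: 14.58
eef_pos: [0.5021, 0.2177, 0.0755]
tcp_rot: [0.0, 0.643, 0.766, -0.0]
force: [-13.8, -4.1, 27.9]
gripper_width: 0.179
finger_force: 63.5
```

```bash
python3 st.py
```

```text
t 14.5833 jig xy 1.3654119973088061 20.614832156890248 under 20.137899582630574 F jig -14.253452393830411 -1.6278945110314953 27.851364960112253 T [-1.1313  2.9393  0.0588] yaw 9.992126478305796
```

It has bottomed: force climbs steeply with almost no travel. I'll ease off slightly and check with one picture.

Call:
servo_tool --motion '[[[0, -0.01, -0.008], [0, 0, 0], 0], [[0, 0, 0], [0, 0, 0], 0], [[0, 0, 0], [0, 0, 0], 0], [[0, 0, 0], [0, 0, 0], 0]]'

```text
time_s: 14.92
eef_pos: [0.5021, 0.2177, 0.0756]
tcp_rot: [0.0, 0.643, 0.766, -0.0]
force: [-11.4, -4.9, 21.2]
gripper_width: 0.178
finger_force: 62.7
```

```bash
python3 st.py; python3 - <<'E'
from h import *
im,d,c=grab('wrist'); cv2.imwrite('pics/w4.png',im[:,:,::-1])
print(bydepth(c,d,[(230,130),(410,130),(320,170),(235,280),(410,280)])[:,2], bydepth(c,d,[(320,20),(300,40),(350,40),(450,100)]))
E
```

```text
t 14.9167 jig xy 1.320681090159623 20.575564620485068 under 20.168526581751472 F jig -12.048445552838299 -2.8874360274550694 21.15513144204316 T [-0.9382  2.2546  0.0875] yaw 9.99180356829419
[0.04036459 0.04034357 0.04016965 0.04052846 0.04038487] [[0.48153498 0.33497666 0.01232147]
 [0.47437198 0.32560951 0.01256656]
 [0.49573162 0.32935257 0.01273532]
 [0.53531829 0.30989479 0.04430615]]
```

View pics/w4.png

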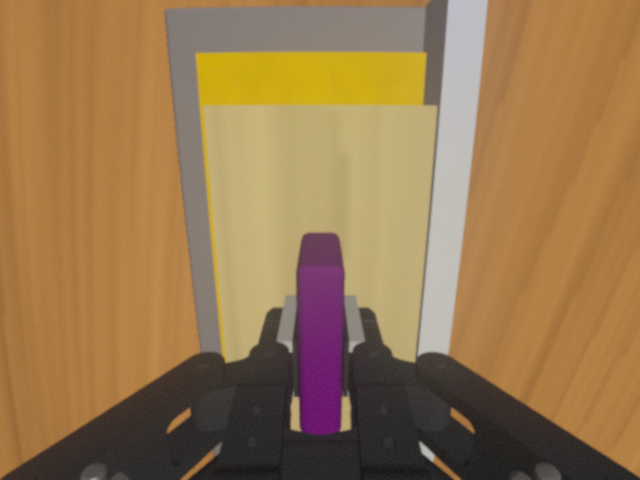

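The plate's top reads a uniform 40.3 mm, so its underside is at 20 mm and the bed is at the bottom. The edge from (437,105) down lies against the fence, and the handle is still gripped.

```bash
python3 -c "
from rig import env
print(env.hand_in())"
```

```text
the job is handed in; nothing more can be done
None
```

The jig is closed and handed in at about 15 s: the plate is flush at the fence, dropped on the pin and pressed to the bed's bottom stop at about 21 N with the handle still gripped. The hand-in gave no verdict.

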